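# Close the bottle rack with its retaining rail

### The job

Close the open side of the glass-bottle rack with its loose wooden rail: while the rail is still well swung open, hook its forked end fully home on the steel post, then, keeping it hooked, swing the rail about the post into line with the rack until it bears against the rubber-tipped sprung stop. Press it onto the stop gently but definitely, by feel (about 5 N for a second, never over 10 N), let go of it lying flat there, and do not disturb the cup, the vial or the loose cap.

Things in the scene. Friction and masses are not known exactly. Their poses are not given: they have to be found in the camera images.
- rack: Fixed bottle rack: plywood board with four clear bottles lying on it. Origin on the table under the steel post's axis. x points from the rail's line to the bottles (roughly away from the robot); the closed rail lies along -y, centred on x = 0. The 12 mm board begins at x = 70 mm, the bottle caps at x = 86 mm; bottles reach 80 mm above the table.
- post_axis (a point): The fixed upright steel post, 16 mm in diameter, 58 mm high, standing on the table: point on its axis, 20 mm above the table.
- stop: Fixed grey block at the line's other end, axes as the rack, origin on the table on the line (rack y = -238 mm); it spans x = 34 to 70 mm, is 34 mm wide and 46 mm high. A 16 mm rubber-tipped plunger sticks out towards -x, 22 mm above the table, and meets the rail's side 238 mm from the post. It is sprung: about 6 N per mm, 8 mm travel.
- stop_face (a point): Nominal place of the plunger's tip, 22 mm above the table (stop x = 12 mm, which would hold the rail exactly in line). The plunger's real setting is adjustable, differs each time by up to 9 mm either way along x and is NOT measured: the rail must be felt onto it.
- rail: Loose wooden rail, 0.2-0.35 kg: bar 24 mm wide, 40 mm high. Origin on its underside in the fork's seat (where the post's axis sits when home, to 1 mm); x runs to the plain end at 255 mm. Fork 46 mm wide; slot 22 mm, open to -x, mouth flared to 36 mm at x = -33 mm. Closed, x lies along the rack's -y. Starts flat, plain end swung 0.4-0.75 rad towards the robot, fork 50-80 mm off the post.
- rail_seat (a point): Centre of the seat in the rail's fork, half-way up (20 mm above its underside).
- rail_grip (a point): A good place to grasp the rail across its 24 mm width from above: 150 mm from the fork's seat along the bar, half-way up (20 mm above its underside).
- cup: White plastic cup, 72 mm wide, 75 mm high, standing on the table; origin under its centre. Leave alone.
- vial: Clear glass vial with a lid, 36 mm wide, 95 mm high, standing; origin under its centre. Leave alone.
- cap: Black screw cap, 36 mm wide, 20 mm high, lying on the table; origin under its centre. Leave alone.

How it is judged:
By the outcome, as a careful person would: the job done as asked, in the order asked, and still so for the second after the job is handed in, with the robot touching nothing.
It also fails if it takes over 64 s, if anything falls off the work surface, if the arm or the gripper's body presses on something with over 40 N, if the wrist force passes 120 N, or if a joint passes its speed limit or range.

### The arm

A 6-joint arm with a two-finger parallel gripper is mounted at the origin on the work surface. World frame = base frame: x ahead of the robot, y to its left, z up, the work surface at z = 0. Lengths are in m, angles in rad, forces in N, time in s.
With the tool pointing down it reaches from about 0.15 to 0.775 m from the base axis. Payload 6.1 kg.
Tool frame: the origin (TCP) lies midway between the tips of the shut fingers; the grasp point (between the pads) lies 19 mm behind it; z points along the fingers, y is the direction in which the jaws open and shut (so a half turn about z gives the same grasp; the last joint's range is limited). The gripper opens to 85 mm and grips with 20 to 120 N. Pads are 22 mm wide; open, the fingers measure 114 mm over their backs; the gripper's body (76 mm by 85 mm) begins 54 mm behind the grasp point. The pads swing forward as they close: fully open they stand 13 mm farther back than shut.
Start: joints at [1.342, 0.126, -0.04, 1.405, 0, 1.571], TCP at [0.119, 0.511, 0.231] pointing down, gripper open.
Joint ranges: [-2.72, 2.72], [-0.95, 1.95], [-1.27, 1.35], [-1.78, 2.02], [-1.46, 1.47], [-3.14, 3.14]. Speed limits (rad/s): [2.39, 2.39, 3.01, 3.14, 3.14, 3.14].

### API

Orientations are given as a 3x3 rotation matrix whose columns are the frame's x, y, z axes.
In Python, from rig import env gives the robot as it stands. The module is installed in compiled form; this text tells all that it offers.
- The arm moves only by the tool move_arm, never from a script. Its argument "motion" is a list of rows, each a list of 3 entries, a list of its own where there are three numbers: the shift along the tool's x, y, z in mm, then the turn, a rotation vector about the tool's x, y, z in degrees, then the closure, from -1 (fully open) to 1 (shut). In form: [[[x, y, z], [wx, wy, wz], gripper], ...]. A call has exactly 10 rows; each row shifts and turns the commanded pose from where the row before left it, along the tool's axes as they then stand; what a row does not reach is not made up. A row lasts 1/8 s, in which the tool goes at most 62.5 mm and 10.7 degrees, less where a joint would pass 70% of its speed; a pose out of reach is approached as far as the arm can. A call is refused whole if a number of a shift passes 62.5 or a number of a turn 10.7, either way. A call with a gripper value outside its range is refused whole. The fingers move at their own pace and stop on an object; the grip force is fixed at half the most. Time passes only in rows, so rows that do not move let the fingers close, or fill a call up. It gives the time, the measured TCP pose, the force and the opening at its end, in the units of the state.
- env.get_obs(): the state, without advancing time (a new reading comes with each control period).
- env.camera(name): name is "side" or "top" or "wrist"; returns the picture (384x512x3 uint8, red, green, blue); there is no depth.
- env.camera_info(name): a dict with "mtx" (3x3 intrinsics, pixels), "origin" and "rotation" of the camera in the world. Camera axes: x right, y up, looking along -z (the intrinsics and any distortion apply to the point x, -y, -z); pixel columns grow to the right and rows downward; lengths in m; the calibration is good to about 2 mm. A picture is of the moment at which its call begins: read the wrist's pose just before it. camera_info takes no time and is no camera call; for the wrist camera it gives the pose at the moment of the call.
- env.job_done(): hands the job in, once; it reports no verdict.
The state is a dict: "time": time; "joint_positions": joint angles; "joint_vel": joint speeds; "tau": joint torques, N m; "ee_pos": TCP position; "ee_rot": TCP orientation; "ft_force": force on the tool from outside, world axes, zero at the start; "torque": the same for the moment, N m; "gripper_width": finger opening in m.
Only numpy, scipy, OpenCV 4.12 (cv2) and the standard library are available. Lean on these libraries where they do the work, as an engineer would, in place of code of your own. Each camera call takes 0.05 s, during which the arm holds its last target. There are 200 camera calls.

## Working session

There is one attempt and no reset: what is moved stays moved. The work goes in short steps, Python scripts to look and compute and a tool call to move; the robot and the scene stay as the last step left them, time stands still between calls to the robot, and variables do not carry over. Pictures are saved under pics/ and viewed, about 8 in all and at most 12, crops included, and the job is handed in when it is done.

Besides the shell and the picture viewer there is one more tool, called after ">>>" as name([rows], argument=value, ...), one row to a line, values as JSON. move_arm: Moves the arm, as the interface text tells. Its arguments: {"type":"object","properties":{"motion":{"type":"array"}},"required":["motion"]}

```bash
mkdir -p pics
cat > h.py <<'E'
import numpy as np, cv2
from rig import env
def snap(n,f):
    i=env.camera_info(n); p=env.camera(n); cv2.imwrite('pics/'+f,p[:,:,::-1]); return i,p
def ray(i,uv,z):
    M=np.array(i['mtx']);d=np.linalg.inv(M)@[uv[0],uv[1],1]; d=np.array([d[0],-d[1],-d[2]])
    d=np.array(i['rotation'])@d; o=np.array(i['origin']); return o+d*(z-o[2])/d[2]
def proj(i,P):
    c=np.array(i['rotation']).T@(np.array(P)-i['origin']); c=np.array([c[0],-c[1],-c[2]]); q=np.array(i['mtx'])@c; return q[:2]/q[2]
E
python3 - <<'E'
from h import *
for n in('top','side'):
    i,p=snap(n,n+'0.png'); print(n,i)
a=cv2.imread('pics/top0.png');cv2.imwrite('pics/top0b.png',cv2.resize(a,(800,600),interpolation=cv2.INTER_CUBIC))
o=env.get_obs();print(o['ee_pos'],o['ee_rot'],o['ft_force'],o['time'])
E
```

```text
top {'mtx': array([[374.80490134,   0.        , 255.32642851],
       [  0.        , 374.80490134, 191.45436257],
       [  0.        ,   0.        ,   1.        ]]), 'origin': array([0.45090235, 0.03107724, 0.93043692]), 'rotation': array([[-0.00470912,  0.99371645, -0.11182774],
       [-0.99996277, -0.00387078,  0.00771268],
       [ 0.00723136,  0.1118599 ,  0.99369768]])}
side {'mtx': array([[443.24484833,   0.        , 252.52508629],
       [  0.        , 443.24484833, 189.87958469],
       [  0.        ,   0.        ,   1.        ]]), 'origin': array([ 0.1865959 , -0.44492364,  0.62469414]), 'rotation': array([[ 0.77685094,  0.44812677, -0.442363  ],
       [-0.62957011,  0.53936781, -0.55921716],
       [-0.01200382,  0.7129269 ,  0.70113561]])}
[0.1190077  0.5109576  0.23058374] [[-9.73931377e-01  2.26842597e-01 -3.29926676e-04]
 [ 2.26842837e-01  9.73930307e-01 -1.44374074e-03]
 [-6.17630943e-06 -1.48094591e-03 -9.99998903e-01]] [ 0.0418266   0.09781805 -0.82487976] 0.1
```

View pics/top0b.png

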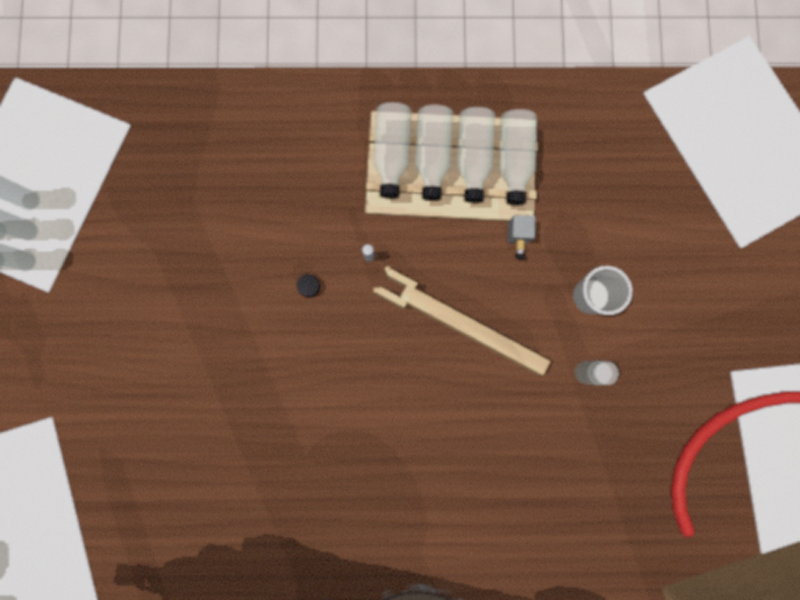

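View pics/side0.png

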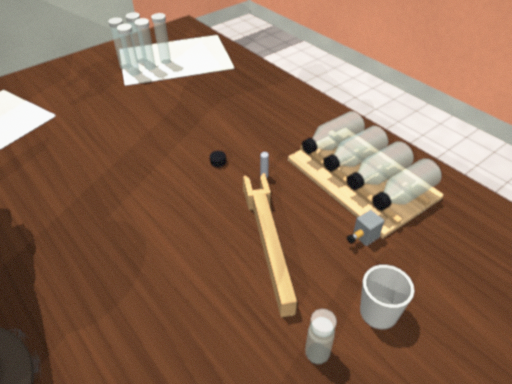

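Top view (800-px scale): post top about (368,248), rail fork about (405,293) to plain end (545,367), stop (522,228), plunger tip (520,256), cup (605,290), vial (600,373), cap (308,286). I'll enlarge it to read it more precisely.

Run:
```python
import cv2
a=cv2.imread('pics/top0.png')[120:250,185:365]
cv2.imwrite('pics/top0c.png',cv2.resize(a,None,fx=4.4,fy=4.4,interpolation=cv2.INTER_CUBIC))
```

```text
(no output)
```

View pics/top0c.png

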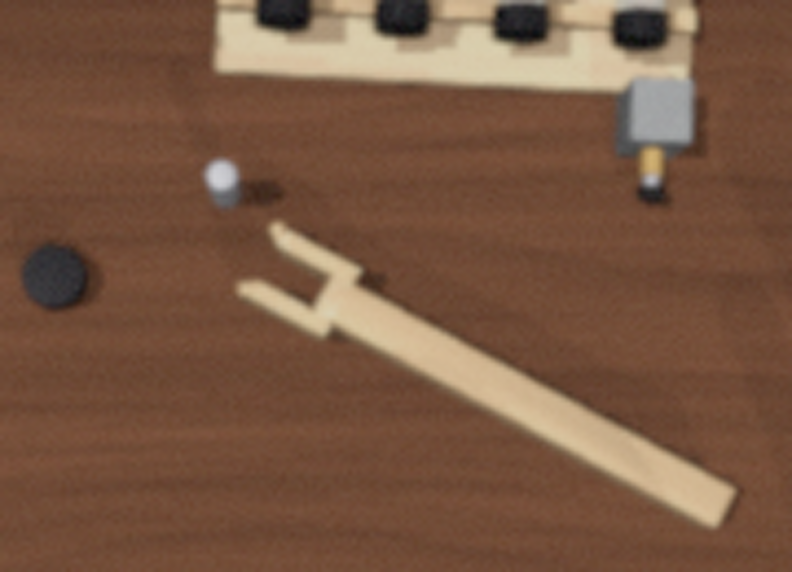

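Crop: post top (221,175), prong tips (272,228) and (240,288), plain-end corners (737,490) and (714,526), plunger tip (651,192), board edge (215,72) to (688,90).

```bash
cat >> h.py <<'E'
def c0(u,v): return np.array([185+(u+.5)/4.4-.5,120+(v+.5)/4.4-.5])
E
python3 - <<'E'
from h import *
i=env.camera_info('top')
R=lambda u,v,z: ray(i,c0(u,v),z)
post=R(221,175,.058); b1=R(215,72,.012); b2=R(688,90,.012)
y=-(b1-b2)[:2]; print('post',post,'-y rack dir',np.degrees(np.arctan2(y[1],y[0])))
tip=R(651,192,.022);print('tip',tip,'from post',tip-post)
st=np.mean([R(634,80,.046),R(692,80,.046),R(692,144,.046),R(630,141,.046)],0);print('stop',st, st-post)
e1=R(737,490,.04);e2=R(714,526,.04);f1=R(272,228,.04);f2=R(240,288,.04)
e=(e1+e2)/2;f=(f1+f2)/2;d=(e-f)[:2];L=np.linalg.norm(d);print('rail end',e,'mouth',f,L,'ang',np.degrees(np.arctan2(d[1],d[0])),'w',np.linalg.norm(e1-e2),np.linalg.norm(f1-f2))
u=d/L; s=e[:2]-.255*u; print('seat',s,'grip',s+.15*u,'seat-post',s-post[:2], 'along/perp',(s-post[:2])@u,np.cross(u,s-post[:2]))
for n,p in(('cup',ray(i,(605*.64,290*.64),.075)),('vial',ray(i,(604*.64,373*.64),.095)),('cap',R(54,275,.02))):print(n,p)
w=env.camera_info('wrist');o=env.get_obs();print(w['origin']-o['ee_pos'],o['ee_rot'].T@(w['origin']-o['ee_pos']),o['ee_rot'].T@w['rotation'])
E
```

```text
post [0.62556894 0.07238133 0.058     ] -y rack dir -92.39073141557853
tip [ 0.62231891 -0.1666068   0.022     ] from post [-0.00325003 -0.23898813 -0.036     ]
stop [ 0.66273279 -0.16867638  0.046     ] [ 0.03716385 -0.24105771 -0.012     ]
rail end [ 0.4464943  -0.19799886  0.04      ] mouth [0.58314841 0.05406886 0.04      ] 0.28672718849146633 ang -118.46356151581774 w 0.02315432576517833 0.03734252960056488
seat [0.56802724 0.02617684] grip [ 0.49653728 -0.10569122] seat-post [-0.0575417  -0.04620449] along/perp 0.06804366935090722 -0.028565037470693024
cup [ 0.5595756  -0.27983675  0.075     ]
vial [ 0.43832349 -0.26590035  0.095     ]
cap [0.57693342 0.16700101 0.02      ]
[-0.06435847  0.01652433  0.14313441] [ 0.06642827  0.00128233 -0.14313688] [[-4.93256627e-04  9.64938859e-01  2.62474294e-01]
 [ 9.99999878e-01  4.83012552e-04  1.03549135e-04]
 [-2.68597948e-05  2.62474313e-01 -9.64938980e-01]]<stdin>:10: DeprecationWarning: Arrays of 2-dimensional vectors are deprecated. Use arrays of 3-dimensional vectors instead. (deprecated in NumPy 2.0)
```

```bash
cat >> h.py <<'E'
def yaw(R): return np.degrees(np.arctan2(R[1,1],R[0,1]))   # angle of tool y
def T(a): a=np.radians(a); return np.array([[-np.sin(a),np.cos(a),0],[np.cos(a),np.sin(a),0],[0,0,-1.]])
def plan(tgt,a1,n,g):
    o=env.get_obs();p0=o['ee_pos'];a0=yaw(o['ee_rot']); da=(a1-a0)/n; d=(np.array(tgt)-p0)*1000/n
    print([[[float(x) for x in np.round(T(a0+da*k).T@d,1)],[0,0,round(float(-da),2)],g] for k in range(n)])
def st():
    o=env.get_obs();print('t%.2f'%o['time'],np.round(o['ee_pos']*1e3,1),'yaw %.2f'%yaw(o['ee_rot']),'z',np.round(o['ee_rot'][:,2],4),'F',np.round(o['ft_force'],2),'M',np.round(o['torque'],3),'w',round(o['gripper_width']*1e3,1)); return o
E
python3 - <<'E'
from h import *
st();plan([.4965,-.1057,.15],-28.46,18,-1)
E
```

```text
t0.10 [119.  511.  230.6] yaw 76.89 z [-3.0e-04 -1.4e-03 -1.0e+00] F [ 0.04  0.1  -0.82] M [0.006 0.044 0.002] w 85.4
[[[-28.2, -28.6, 4.5], [0, 0, 5.85], -1], [[-31.0, -25.6, 4.5], [0, 0, 5.85], -1], [[-33.4, -22.3, 4.5], [0, 0, 5.85], -1], [[-35.5, -18.8, 4.5], [0, 0, 5.85], -1], [[-37.2, -15.1, 4.5], [0, 0, 5.85], -1], [[-38.6, -11.2, 4.5], [0, 0, 5.85], -1], [[-39.5, -7.2, 4.5], [0, 0, 5.85], -1], [[-40.0, -3.1, 4.5], [0, 0, 5.85], -1], [[-40.2, 1.0, 4.5], [0, 0, 5.85], -1], [[-39.8, 5.1, 4.5], [0, 0, 5.85], -1], [[-39.1, 9.1, 4.5], [0, 0, 5.85], -1], [[-38.0, 13.1, 4.5], [0, 0, 5.85], -1], [[-36.5, 16.9, 4.5], [0, 0, 5.85], -1], [[-34.5, 20.5, 4.5], [0, 0, 5.85], -1], [[-32.3, 23.9, 4.5], [0, 0, 5.85], -1], [[-29.7, 27.1, 4.5], [0, 0, 5.85], -1], [[-26.8, 30.0, 4.5], [0, 0, 5.85], -1], [[-23.6, 32.5, 4.5], [0, 0, 5.85], -1]]
```

>>> move_arm([
  [[-28, -28.5, 4.5], [0, 0, 5.85], -1],
  [[-31, -25.5, 4.5], [0, 0, 5.85], -1],
  [[-33.5, -22.5, 4.5], [0, 0, 5.85], -1],
  [[-35.5, -19, 4.5], [0, 0, 5.85], -1],
  [[-37, -15, 4.5], [0, 0, 5.85], -1],
  [[-38.5, -11, 4.5], [0, 0, 5.85], -1],
  [[-39.5, -7, 4.5], [0, 0, 5.85], -1],
  [[-40, -3, 4.5], [0, 0, 5.85], -1],
  [[-40, 1, 4.5], [0, 0, 5.85], -1],
  [[-40, 5, 4.5], [0, 0, 5.85], -1],
])

```text
time: 1.35
ee_pos: [0.3289, 0.1679, 0.186]
ee_rot: [[-0.312, 0.95, -0.0], [0.95, 0.312, -0.0], [-0.0, -0.0, -1.0]]
ft_force: [0.5, 0.7, -1.1]
gripper_width: 0.085
```

>>> move_arm([
  [[-39, 9, 4.5], [0, 0, 5.85], -1],
  [[-38, 13, 4.5], [0, 0, 5.85], -1],
  [[-36.5, 17, 4.5], [0, 0, 5.85], -1],
  [[-34.5, 20.5, 4.5], [0, 0, 5.85], -1],
  [[-32.5, 24, 4.5], [0, 0, 5.85], -1],
  [[-29.5, 27, 4.5], [0, 0, 5.85], -1],
  [[-27, 30, 4.5], [0, 0, 5.85], -1],
  [[-23.5, 32.5, 4.5], [0, 0, 5.85], -1],
  [[0, 0, 0], [0, 0, 0], -1],
  [[0, 0, 0], [0, 0, 0], -1],
])

```text
time: 2.6
ee_pos: [0.4959, -0.1046, 0.1499]
ee_rot: [[0.475, 0.88, -0.001], [0.88, -0.475, 0.001], [-0.0, -0.001, -1.0]]
ft_force: [0.3, -0.2, 0.2]
gripper_width: 0.0854
```

Run:
```python
from h import *
st(); i,p=snap('wrist','w1.png'); a=cv2.imread('pics/w1.png')
for P in([.6256,.0724,.058],[.568,.0262,.04],[.4965,-.1057,.04]): print(proj(i,P)*1.5)
cv2.imwrite('pics/w1b.png',cv2.resize(a,None,fx=1.5,fy=1.5,interpolation=cv2.INTER_CUBIC))
```

```text
t2.60 [ 495.9 -104.6  149.9] yaw -28.38 z [-1.4e-03  6.0e-04 -1.0e+00] F [ 0.26 -0.23  0.18] M [ 0.011  0.068 -0.04 ] w 85.4
[ 465.3279898  -242.96799121]
[389.36023556 -22.69154669]
[388.51522353 297.38206507]
```

View pics/w1b.png

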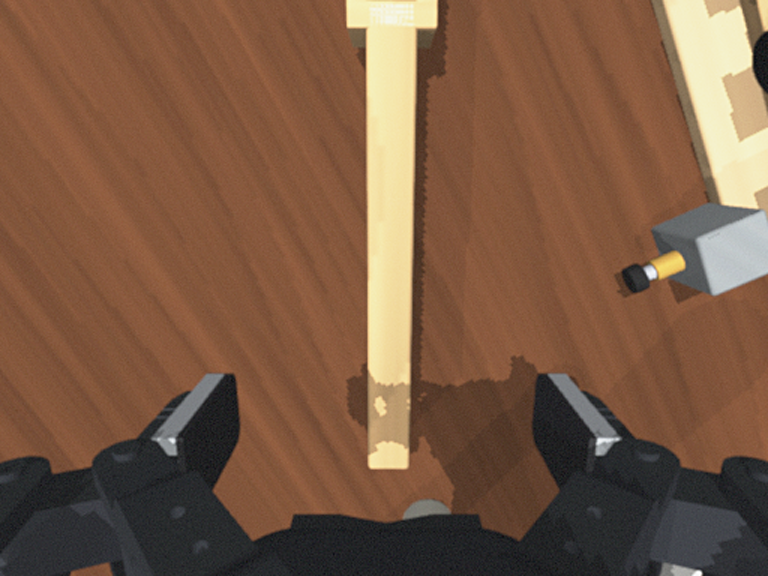

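Wrist view: the rail runs upright in the picture, at column 390. The fork shoulder is at row 27, the plain end at row 468 (388), and the plunger tip's face at about (627,280). The fingers straddle the rail.

Run:
```python
from h import *
i=env.camera_info('wrist')
R=lambda u,v,z: ray(i,((u+.5)/1.5-.5,(v+.5)/1.5-.5),z)
e=R(388.5,468,.04); s=R(391.5,30,.04); d=(e-s)[:2];L=np.linalg.norm(d);u=d/L
print('end',e,'shoulder',s,L,'ang',np.degrees(np.arctan2(u[1],u[0])),'seat',e[:2]-.255*u,'grip',e[:2]-.105*u)
print('tip',R(627,280,.022))
g=e[:2]-.105*u
plan([*g,.007],np.degrees(np.arctan2(u[1],u[0]))+90,9,-1)
```

```text
end [ 0.44721754 -0.19680179  0.04      ] shoulder [0.55865865 0.00732091 0.04      ] 0.23256224024151362 ang -118.63240186828804 seat [0.56941056 0.02701481] grip [ 0.49753231 -0.10464201]
tip [ 0.61774094 -0.16468217  0.022     ]
[[[0.1, 0.2, 15.9], [0, 0, 0.03], -1], [[0.1, 0.2, 15.9], [0, 0, 0.03], -1], [[0.1, 0.2, 15.9], [0, 0, 0.03], -1], [[0.1, 0.2, 15.9], [0, 0, 0.03], -1], [[0.1, 0.2, 15.9], [0, 0, 0.03], -1], [[0.1, 0.2, 15.9], [0, 0, 0.03], -1], [[0.1, 0.2, 15.9], [0, 0, 0.03], -1], [[0.1, 0.2, 15.9], [0, 0, 0.03], -1], [[0.1, 0.2, 15.9], [0, 0, 0.03], -1]]
```

>>> move_arm([
  [[0, 0.2, 16], [0, 0, 0], -1],
  [[0, 0.2, 16], [0, 0, 0], -1],
  [[0, 0.2, 16], [0, 0, 0], -1],
  [[0, 0.2, 16], [0, 0, 0], -1],
  [[0, 0.2, 16], [0, 0, 0], -1],
  [[0, 0.2, 16], [0, 0, 0], -1],
  [[0, 0.2, 16], [0, 0, 0], -1],
  [[0, 0, 16], [0, 0, 0], -1],
  [[0, 0, 14], [0, 0, 0], -1],
  [[0, 0, 0], [0, 0, 0], -1],
])

```text
time: 3.9
ee_pos: [0.4969, -0.1054, 0.007]
ee_rot: [[0.476, 0.88, -0.002], [0.88, -0.476, 0.0], [-0.001, -0.002, -1.0]]
ft_force: [-0.2, -1.8, -0.4]
gripper_width: 0.0851
```

>>> move_arm([
  [[0, 0, 0], [0, 0, 0], 1],
  [[0, 0, 0], [0, 0, 0], 1],
  [[0, 0, 0], [0, 0, 0], 1],
  [[0, 0, 0], [0, 0, 0], 1],
  [[0, 0, 0], [0, 0, 0], 1],
  [[0, 0, 0], [0, 0, 0], 1],
  [[0, 0, 0], [0, 0, 0], 1],
  [[0, 0, 0], [0, 0, 0], 1],
  [[0, 0, 0], [0, 0, 0], 1],
  [[0, 0, 0], [0, 0, 0], 1],
])

```text
time: 5.15
ee_pos: [0.4983, -0.1057, 0.0089]
ee_rot: [[0.476, 0.88, 0.001], [0.88, -0.476, -0.0], [0.0, 0.001, -1.0]]
ft_force: [-0.0, -0.2, 6.2]
gripper_width: 0.0232
```

Run:
```python
from h import *
st(); i,p=snap('wrist','w2.png'); snap('top','top2.png')
a=cv2.imread('pics/w2.png');b=cv2.imread('pics/top2.png')[110:250,200:380]
cv2.imwrite('pics/c2.png',np.vstack([cv2.resize(a[:192],(560,210)),cv2.resize(b,(560,385),interpolation=cv2.INTER_CUBIC)]))
```

```text
t5.15 [ 498.3 -105.7    8.9] yaw -28.41 z [ 1.1e-03 -3.0e-04 -1.0e+00] F [-0.04 -0.16  6.24] M [0.021 0.146 0.046] w 23.2
```

View pics/c2.png

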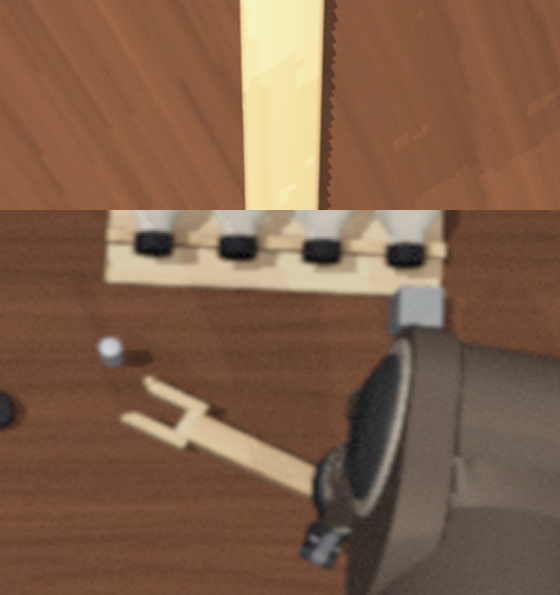

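Gripped, opening 23.2 mm, with the fork ahead of the post and clear of it. I'll lift the rail slightly, then line it up with the post.

>>> move_arm([
  [[0, 0, -1.5], [0, 0, 0], 1],
  [[0, 0, -1.5], [0, 0, 0], 1],
  [[0, 0, -1], [0, 0, 0], 1],
  [[0, 5, 0], [0, 0, 0], 1],
  [[0, 6, 0], [0, 0, 0], 1],
  [[0, 6, 0], [0, 0, 0], 1],
  [[0, 6, 0], [0, 0, 0], 1],
  [[0, 4, 0], [0, 0, 0], 1],
  [[0, 0, 0], [0, 0, 0], 1],
  [[0, 0, 0], [0, 0, 0], 1],
])

```text
time: 6.5
ee_pos: [0.5213, -0.1184, 0.0122]
ee_rot: [[0.476, 0.88, -0.0], [0.88, -0.476, 0.0], [-0.0, -0.0, -1.0]]
ft_force: [-0.5, -0.9, -3.8]
gripper_width: 0.0232
```

Run:
```python
from h import *
st(); snap('top','top3.png'); snap('side','side3.png')
b=cv2.imread('pics/top3.png')[140:220,210:330];s=cv2.imread('pics/side3.png')[130:240,215:315]
cv2.imwrite('pics/c3.png',np.hstack([cv2.resize(b,None,fx=4,fy=4,interpolation=cv2.INTER_CUBIC),cv2.resize(s,(290,320),interpolation=cv2.INTER_CUBIC)]))
```

```text
t6.50 [ 521.3 -118.4   12.2] yaw -28.41 z [-3.e-04  1.e-04 -1.e+00] F [-0.46 -0.89 -3.76] M [-0.083  0.038 -0.016] w 23.2
```

View pics/c3.png

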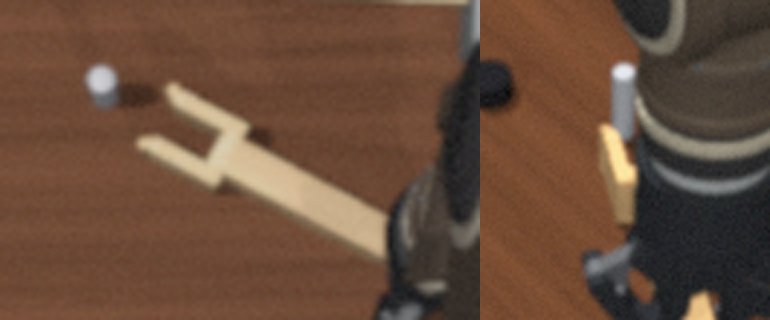

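Top crop (4x): post top (101,80), prong tips (172,90) and (143,143), shoulder (248,127) and (218,187).

Run:
```python
from h import *
i=env.camera_info('top')
R=lambda u,v,z: ray(i,(210+(u+.5)/4-.5,140+(v+.5)/4-.5),z)
post=R(101,80,.058);f1=R(172,90,.043);f2=R(143,143,.043);s1=R(248,127,.043);s2=R(218,187,.043)
u=np.array([-.4758,-.8796]);x=-u;y=np.array([.8796,-.4758]);
print('post',post)
for n,p in(('t1',f1),('t2',f2),('s1',s1),('s2',s2),('tcp',env.get_obs()['ee_pos'])): print(n,'x %.1f y %.1f'%tuple(1e3*np.array([(p-post)[:2]@x,(p-post)[:2]@y])))
```

```text
post [0.62499542 0.07229996 0.058     ]
t1 x -38.4 y 17.1
t2 x -38.4 y -19.5
s1 x -89.2 y 18.8
s2 x -90.4 y -21.7
tcp x -217.0 y -0.5
```

>>> move_arm([
  [[4, 1, 1], [0, 0, 0], 1],
  [[7, 0, 0.5], [0, 0, 0], 1],
  [[8, 0, 0], [0, 0, 0], 1],
  [[8, 0, 0], [0, 0, 0], 1],
  [[8, 0, 0], [0, 0, 0], 1],
  [[8, 0, 0], [0, 0, 0], 1],
  [[7, 0, 0], [0, 0, 0], 1],
  [[5, 0, 0], [0, 0, 0], 1],
  [[2, 0, 0], [0, 0, 0], 1],
  [[0, 0, 0], [0, 0, 0], 1],
])

```text
time: 7.85
ee_pos: [0.5495, -0.0688, 0.0108]
ee_rot: [[0.476, 0.88, -0.0], [0.88, -0.476, -0.0], [-0.0, -0.0, -1.0]]
ft_force: [-0.0, 0.1, -3.0]
gripper_width: 0.0232
```

Run:
```python
from h import *
o=st(); print(o['ee_rot'].T@o['ft_force'])
```

```text
t7.85 [549.5 -68.8  10.8] yaw -28.40 z [-1.e-04 -1.e-04 -1.e+00] F [-0.01  0.13 -3.01] M [-0.092  0.03   0.019] w 23.2
[ 0.11012638 -0.06966464  3.00724775]
```

>>> move_arm([
  [[1.5, 0, 0], [0, 0, 0], 1],
  [[1.5, 0, 0], [0, 0, 0], 1],
  [[1.5, 0, 0], [0, 0, 0], 1],
  [[1.5, 0, 0], [0, 0, 0], 1],
  [[1, 0, 0], [0, 0, 0], 1],
  [[1, 0, 0], [0, 0, 0], 1],
  [[1, 0, 0], [0, 0, 0], 1],
  [[0, 0, 0], [0, 0, 0], 1],
  [[0, 0, 0], [0, 0, 0], 1],
  [[0, 0, 0], [0, 0, 0], 1],
])

```text
time: 9.1
ee_pos: [0.5538, -0.0609, 0.0108]
ee_rot: [[0.476, 0.88, -0.0], [0.88, -0.476, -0.0], [-0.0, -0.0, -1.0]]
ft_force: [-0.0, 0.5, -3.9]
gripper_width: 0.023
```

Run:
```python
from h import *
o=st(); print(o['ee_rot'].T@o['ft_force'])
```

```text
t9.10 [553.8 -60.9  10.8] yaw -28.41 z [-1.e-04 -0.e+00 -1.e+00] F [-0.01  0.48 -3.9 ] M [-0.128  0.047 -0.024] w 23.0
[ 0.41516514 -0.23756199  3.89541883]
```

>>> move_arm([
  [[1, 0, 0], [0, 0, 0], 1],
  [[1, 0, 0], [0, 0, 0], 1],
  [[1, 0, 0], [0, 0, 0], 1],
  [[1, 0, 0], [0, 0, 0], 1],
  [[0, 0, 0], [0, 0, 0], 1],
  [[0, 0, 0], [0, 0, 0], 1],
  [[0, 0, 0], [0, 0, 0], 1],
  [[0, 0, 0], [0, 0, 0], 1],
  [[0, 0, 0], [0, 0, 0], 1],
  [[0, 0, 0], [0, 0, 0], 1],
])

```text
time: 10.35
ee_pos: [0.5552, -0.0582, 0.0107]
ee_rot: [[0.476, 0.879, -0.001], [0.879, -0.476, -0.002], [-0.002, -0.0, -1.0]]
ft_force: [-2.6, -4.7, -1.9]
gripper_width: 0.0233
```

Run:
```python
from h import *
o=st(); print(o['ee_rot'].T@o['ft_force'])
snap('top','top4.png')
b=cv2.imread('pics/top4.png')[130:210,210:330]
cv2.imwrite('pics/c4.png',cv2.resize(b,None,fx=5,fy=5,interpolation=cv2.INTER_CUBIC))
```

```text
t10.35 [555.2 -58.2  10.7] yaw -28.45 z [-0.001  -0.0017 -1.    ] F [-2.55 -4.69 -1.93] M [-0.779  0.503  0.025] w 23.3
[-5.33288619 -0.01366323  1.93543309]
```

View pics/c4.png

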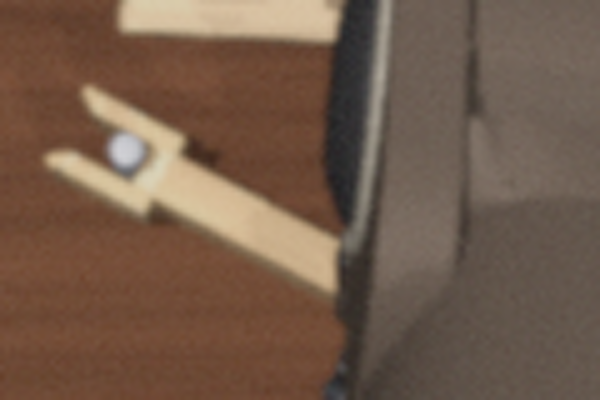

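Home: the post sits centred against the slot's bottom, with a 5.3 N axial reaction. I'll ease off slightly and swing it about the post to yaw of about -8°, short of the plunger.

>>> move_arm([
  [[-0.7, 2.6, 0], [0, 0, -1], 1],
  [[0.1, 5.2, 0], [0, 0, -2], 1],
  [[0.1, 5.2, 0], [0, 0, -2], 1],
  [[0.1, 5.2, 0], [0, 0, -2], 1],
  [[0.1, 5.2, 0], [0, 0, -2], 1],
  [[0.1, 5.2, 0], [0, 0, -2], 1],
  [[0.1, 5.2, 0], [0, 0, -2], 1],
  [[0.1, 5.2, 0], [0, 0, -2], 1],
  [[0, 2.6, 0], [0, 0, -1], 1],
  [[0, 0, 0], [0, 0, 0], 1],
])

```text
time: 11.65
ee_pos: [0.5945, -0.0728, 0.0106]
ee_rot: [[0.214, 0.977, -0.0], [0.977, -0.214, -0.001], [-0.001, 0.0, -1.0]]
ft_force: [-2.9, -4.2, -3.0]
gripper_width: 0.0228
```

```bash
cat >> h.py <<'E'
def fm():
    o=st(); R=o['ee_rot']; f=R.T@o['ft_force']; P=np.array([.6253,.07235]); r=P-o['ee_pos'][:2]; a=R[:2,0]
    q=-r; M=q[0]*o['ft_force'][1]-q[1]*o['ft_force'][0]
    print('tool F',np.round(f,2),'r %.1f post ang off %.2f'%(1e3*np.linalg.norm(r),np.degrees(np.arctan2(a[0]*r[1]-a[1]*r[0],a@r))),'M post (no wrist moment) %.3f'%M,'Mz %.3f'%o['torque'][2],'tip N %.2f'%((M+o['torque'][2])/.238))
E
python3 - <<'E'
from h import *
fm()
E
```

```text
t11.65 [594.5 -72.8  10.6] yaw -12.39 z [-0.e+00 -7.e-04 -1.e+00] F [-2.88 -4.22 -3.02] M [-1.012  0.469  0.192] w 22.8
tool F [-4.73 -1.9   3.02] r 148.4 post ang off 0.42 M post (no wrist moment) -0.288 Mz 0.192 tip N -0.40
```

>>> move_arm([
  [[-0.4, 2, 0], [0, 0, -1], 1],
  [[0, 2.3, 0], [0, 0, -1], 1],
  [[0, 2.6, 0], [0, 0, -1], 1],
  [[0, 2.6, 0], [0, 0, -1], 1],
  [[0, 2.6, 0], [0, 0, -1], 1],
  [[0, 0, 0], [0, 0, 0], 1],
  [[0, 0, 0], [0, 0, 0], 1],
  [[0, 0, 0], [0, 0, 0], 1],
  [[0, 0, 0], [0, 0, 0], 1],
  [[0, 0, 0], [0, 0, 0], 1],
])

```text
time: 12.9
ee_pos: [0.6061, -0.0749, 0.0109]
ee_rot: [[0.129, 0.992, 0.0], [0.992, -0.129, 0.0], [0.0, 0.0, -1.0]]
ft_force: [0.5, -2.0, -3.9]
gripper_width: 0.0231
```

Run:
```python
from h import *
fm()
```

```text
t12.90 [606.1 -74.9  10.9] yaw -7.41 z [ 2.e-04  1.e-04 -1.e+00] F [ 0.54 -1.98 -3.89] M [-0.613  0.005 -0.053] w 23.1
tool F [-1.89  0.79  3.89] r 148.5 post ang off -0.00 M post (no wrist moment) 0.117 Mz -0.053 tip N 0.27
```

>>> move_arm([
  [[0, 0, 0.5], [0, 0, 0], 1],
  [[0, 0, 0.5], [0, 0, 0], 1],
  [[0, 0, 0.5], [0, 0, 0], 1],
  [[0, 0, 0], [0, 0, 0], 1],
  [[0, 1, 0], [0, 0, -0.4], 1],
  [[0, 1, 0], [0, 0, -0.4], 1],
  [[0, 1, 0], [0, 0, -0.4], 1],
  [[0, 0, 0], [0, 0, 0], 1],
  [[0, 0, 0], [0, 0, 0], 1],
  [[0, 0, 0], [0, 0, 0], 1],
])

```text
time: 14.15
ee_pos: [0.6091, -0.0753, 0.0093]
ee_rot: [[0.108, 0.994, -0.0], [0.994, -0.108, 0.0], [0.0, -0.0, -1.0]]
ft_force: [0.0, -0.9, -2.2]
gripper_width: 0.0232
```

Run:
```python
from h import *
fm()
```

```text
t14.15 [609.1 -75.3   9.3] yaw -6.21 z [-0.e+00  1.e-04 -1.e+00] F [ 0.01 -0.93 -2.15] M [-0.303 -0.034  0.005] w 23.2
tool F [-0.92  0.11  2.15] r 148.5 post ang off -0.06 M post (no wrist moment) 0.017 Mz 0.005 tip N 0.09
```

>>> move_arm([
  [[0.4, 1, 0.4], [0, 0, -0.4], 1],
  [[0, 1, 0], [0, 0, -0.4], 1],
  [[0, 0.8, 0], [0, 0, -0.3], 1],
  [[0, 0, 0], [0, 0, 0], 1],
  [[0, 0, 0], [0, 0, 0], 1],
  [[0, 0, 0], [0, 0, 0], 1],
  [[0, 0, 0], [0, 0, 0], 1],
  [[0, 0, 0], [0, 0, 0], 1],
  [[0, 0, 0], [0, 0, 0], 1],
  [[0, 0, 0], [0, 0, 0], 1],
])

```text
time: 15.4
ee_pos: [0.6119, -0.0755, 0.009]
ee_rot: [[0.089, 0.996, 0.0], [0.996, -0.089, -0.001], [-0.001, 0.0, -1.0]]
ft_force: [-1.3, -4.7, -1.5]
gripper_width: 0.0233
```

Run:
```python
from h import *
fm()
```

```text
t15.40 [611.9 -75.5   9. ] yaw -5.12 z [ 0.e+00 -6.e-04 -1.e+00] F [-1.31 -4.73 -1.46] M [-0.927  0.17   0.057] w 23.3
tool F [-4.83 -0.88  1.46] r 148.5 post ang off -0.07 M post (no wrist moment) -0.130 Mz 0.057 tip N -0.31
```

>>> move_arm([
  [[0, 0.5, 0], [0, 0, -0.2], 1],
  [[0, 0.5, 0], [0, 0, -0.2], 1],
  [[0, 0, 0], [0, 0, 0], 1],
  [[0, 0, 0], [0, 0, 0], 1],
  [[0, 0, 0], [0, 0, 0], 1],
  [[0, 0, 0], [0, 0, 0], 1],
  [[0, 0, 0], [0, 0, 0], 1],
  [[0, 0, 0], [0, 0, 0], 1],
  [[0, 0, 0], [0, 0, 0], 1],
  [[0, 0, 0], [0, 0, 0], 1],
])

```text
time: 16.65
ee_pos: [0.6129, -0.0756, 0.009]
ee_rot: [[0.082, 0.997, 0.0], [0.997, -0.082, -0.001], [-0.001, 0.0, -1.0]]
ft_force: [-1.1, -5.6, -1.2]
gripper_width: 0.0234
```

Run:
```python
from h import *
fm()
```

```text
t16.65 [612.9 -75.6   9. ] yaw -4.72 z [ 0.e+00 -6.e-04 -1.e+00] F [-1.08 -5.59 -1.22] M [-0.874  0.163  0.121] w 23.4
tool F [-5.66 -0.61  1.22] r 148.5 post ang off -0.09 M post (no wrist moment) -0.090 Mz 0.121 tip N 0.13
```

>>> move_arm([
  [[-0.3, 0.5, 0], [0, 0, -0.2], 1],
  [[0, 0.5, 0], [0, 0, -0.2], 1],
  [[0, 0, 0], [0, 0, 0], 1],
  [[0, 0, 0], [0, 0, 0], 1],
  [[0, 0, 0], [0, 0, 0], 1],
  [[0, 0, 0], [0, 0, 0], 1],
  [[0, 0, 0], [0, 0, 0], 1],
  [[0, 0, 0], [0, 0, 0], 1],
  [[0, 0, 0], [0, 0, 0], 1],
  [[0, 0, 0], [0, 0, 0], 1],
])

```text
time: 17.9
ee_pos: [0.6132, -0.0757, 0.0089]
ee_rot: [[0.076, 0.997, -0.001], [0.997, -0.076, 0.0], [-0.0, -0.001, -1.0]]
ft_force: [-4.1, -3.6, 1.9]
gripper_width: 0.0231
```

Run:
```python
from h import *
fm()
```

```text
t17.90 [613.2 -75.7   8.9] yaw -4.34 z [-0.0011  0.     -1.    ] F [-4.06 -3.57  1.93] M [-0.704  0.731 -0.333] w 23.1
tool F [-3.87 -3.78 -1.92] r 148.5 post ang off -0.32 M post (no wrist moment) -0.558 Mz -0.333 tip N -3.74
```

>>> move_arm([
  [[0, 0.4, 0], [0, 0, -0.16], 1],
  [[0, 0, 0], [0, 0, 0], 1],
  [[0, 0, 0], [0, 0, 0], 1],
  [[0, 0, 0], [0, 0, 0], 1],
  [[0, 0, 0], [0, 0, 0], 1],
  [[0, 0, 0], [0, 0, 0], 1],
  [[0, 0, 0], [0, 0, 0], 1],
  [[0, 0, 0], [0, 0, 0], 1],
  [[0, 0, 0], [0, 0, 0], 1],
  [[0, 0, 0], [0, 0, 0], 1],
])

```text
time: 19.15
ee_pos: [0.6133, -0.0757, 0.0089]
ee_rot: [[0.073, 0.997, -0.002], [0.997, -0.073, 0.0], [0.0, -0.002, -1.0]]
ft_force: [-5.4, -2.9, 2.9]
gripper_width: 0.023
```

Run:
```python
from h import *
fm()
```

```text
t19.15 [613.3 -75.7   8.9] yaw -4.21 z [-1.6e-03  2.0e-04 -1.0e+00] F [-5.43 -2.92  2.92] M [-0.693  0.985 -0.571] w 23.0
tool F [-3.31 -5.21 -2.91] r 148.5 post ang off -0.42 M post (no wrist moment) -0.769 Mz -0.571 tip N -5.63
```

>>> move_arm([
  [[0, 0, 0], [0, 0, 0], 1],
  [[0, 0, 0], [0, 0, 0], 1],
  [[0, 0, 0], [0, 0, 0], 1],
  [[0, 0, 0], [0, 0, 0], 1],
  [[0, 0, -0.3], [0, 0, 0], 1],
  [[0, 0, -0.3], [0, 0, 0], 1],
  [[0, -0.4, 0], [0, 0, 0.16], 1],
  [[0, -0.3, 0], [0, 0, 0.12], 1],
  [[0, 0, 0], [0, 0, 0], 1],
  [[0, 0, 0], [0, 0, 0], 1],
])

```text
time: 20.4
ee_pos: [0.6132, -0.0757, 0.0091]
ee_rot: [[0.077, 0.997, -0.001], [0.997, -0.077, -0.0], [-0.0, -0.001, -1.0]]
ft_force: [-2.2, -4.5, -5.0]
gripper_width: 0.0231
```

Run:
```python
from h import *
fm()
```

```text
t20.40 [613.2 -75.7   9.1] yaw -4.42 z [-8.e-04 -0.e+00 -1.e+00] F [-2.18 -4.52 -5.04] M [-0.84   0.577 -0.176] w 23.1
tool F [-4.68 -1.82  5.04] r 148.5 post ang off -0.25 M post (no wrist moment) -0.268 Mz -0.176 tip N -1.86
```

>>> move_arm([
  [[-0.5, 0, 0.3], [0, 0, 0], 1],
  [[0, 0, 0], [0, 0, 0], 1],
  [[0, 0, 0], [0, 0, 0], 1],
  [[0, 0, 0], [0, 0, 0], 1],
  [[0, 0, 0], [0, 0, 0], 1],
  [[0, 0, 0], [0, 0, 0], 1],
  [[0, 0, 0], [0, 0, 0], 1],
  [[0, 0, 0], [0, 0, 0], 1],
  [[0, 0, 0], [0, 0, 0], 1],
  [[0, 0, 0], [0, 0, 0], 1],
])

```text
time: 21.65
ee_pos: [0.6135, -0.0761, 0.0092]
ee_rot: [[0.077, 0.997, -0.0], [0.997, -0.077, 0.0], [0.0, -0.0, -1.0]]
ft_force: [-3.3, 2.1, -4.4]
gripper_width: 0.0234
```

Run:
```python
from h import *
fm()
```

```text
t21.65 [613.5 -76.1   9.2] yaw -4.43 z [-0.e+00  2.e-04 -1.e+00] F [-3.34  2.1  -4.38] M [ 0.401  0.702 -0.341] w 23.4
tool F [ 1.83 -3.49  4.38] r 148.9 post ang off -0.11 M post (no wrist moment) -0.520 Mz -0.341 tip N -3.62
```

>>> move_arm([
  [[0.3, 0, 0.4], [0, 0, 0], 1],
  [[0, -0.2, 0.3], [0, 0, 0.1], 1],
  [[0, 0, 0], [0, 0, 0], 1],
  [[0, 0, 0], [0, 0, 0], 1],
  [[0, 0, 0], [0, 0, 0], 1],
  [[0, 0, 0], [0, 0, 0], 1],
  [[0, 0, 0], [0, 0, 0], 1],
  [[0, 0, 0], [0, 0, 0], 1],
  [[0, 0, 0], [0, 0, 0], 1],
  [[0, 0, 0], [0, 0, 0], 1],
])

```text
time: 22.9
ee_pos: [0.6136, -0.0761, 0.0089]
ee_rot: [[0.079, 0.997, 0.001], [0.997, -0.079, -0.0], [-0.0, 0.001, -1.0]]
ft_force: [-6.2, -1.7, 4.8]
gripper_width: 0.0236
```

Run:
```python
from h import *
fm()
```

```text
t22.90 [613.6 -76.1   8.9] yaw -4.54 z [ 7.e-04 -5.e-04 -1.e+00] F [-6.18 -1.75  4.77] M [-0.12   1.128 -0.18 ] w 23.6
tool F [-2.23 -6.02 -4.77] r 148.9 post ang off 0.04 M post (no wrist moment) -0.897 Mz -0.180 tip N -4.52
```

>>> move_arm([
  [[0, 0, -0.35], [0, 0, 0], 1],
  [[0, -0.3, 0], [0, 0, 0], 1],
  [[0, -0.3, 0], [0, 0, 0], 1],
  [[0, 0, 0], [0, 0, 0], 1],
  [[0, 0, 0], [0, 0, 0], 1],
  [[0, 0, 0], [0, 0, 0], 1],
  [[0, 0, 0], [0, 0, 0], 1],
  [[0, 0, 0], [0, 0, 0], 1],
  [[0, 0, 0], [0, 0, 0], 1],
  [[0, 0, 0], [0, 0, 0], 1],
])

```text
time: 24.15
ee_pos: [0.613, -0.0757, 0.0089]
ee_rot: [[0.079, 0.997, 0.0], [0.997, -0.079, 0.0], [0.0, 0.0, -1.0]]
ft_force: [1.7, -1.5, 0.5]
gripper_width: 0.023
```

Run:
```python
from h import *
fm()
```

```text
t24.15 [613.  -75.7   8.9] yaw -4.52 z [ 5.e-04  2.e-04 -1.e+00] F [ 1.68 -1.54  0.53] M [-0.19  -0.267 -0.189] w 23.0
tool F [-1.41  1.8  -0.53] r 148.6 post ang off -0.24 M post (no wrist moment) 0.268 Mz -0.189 tip N 0.33
```

>>> move_arm([
  [[0, 0.4, 0], [0, 0, -0.14], 1],
  [[0, 0, 0], [0, 0, 0], 1],
  [[0, 0, 0], [0, 0, 0], 1],
  [[0, 0, 0], [0, 0, 0], 1],
  [[0, 0, 0], [0, 0, 0], 1],
  [[0, 0, 0], [0, 0, 0], 1],
  [[0, 0, 0], [0, 0, 0], 1],
  [[0, 0, 0], [0, 0, 0], 1],
  [[0, 0, 0], [0, 0, 0], 1],
  [[0, 0, 0], [0, 0, 0], 1],
])

```text
time: 25.4
ee_pos: [0.613, -0.0757, 0.0089]
ee_rot: [[0.076, 0.997, -0.0], [0.997, -0.076, 0.0], [0.0, -0.0, -1.0]]
ft_force: [-2.8, 1.2, 5.9]
gripper_width: 0.0231
```

Run:
```python
from h import *
fm()
```

```text
t25.40 [613.  -75.7   8.9] yaw -4.39 z [-2.e-04  2.e-04 -1.e+00] F [-2.77  1.19  5.88] M [ 0.189  0.618 -0.324] w 23.1
tool F [ 0.98 -2.86 -5.88] r 148.6 post ang off -0.37 M post (no wrist moment) -0.425 Mz -0.324 tip N -3.15
```

>>> move_arm([
  [[0, 0, -0.2], [0, 0, 0], 1],
  [[0, 0, 0], [0, 0, 0], 1],
  [[0, 0, 0], [0, 0, 0], -0.3],
  [[0, 0, 0], [0, 0, 0], -0.3],
  [[0, 0, 0], [0, 0, 0], -0.3],
  [[0, 0, 0], [0, 0, 0], -0.3],
  [[0, 0, 0], [0, 0, 0], -0.3],
  [[0, 0, 0], [0, 0, 0], -0.3],
  [[0, 0, 0], [0, 0, 0], -0.3],
  [[0, 0, 0], [0, 0, 0], -0.3],
])

```text
time: 26.65
ee_pos: [0.6131, -0.0758, 0.0091]
ee_rot: [[0.077, 0.997, 0.0], [0.997, -0.077, -0.0], [-0.0, 0.0, -1.0]]
ft_force: [0.3, 0.5, 0.1]
gripper_width: 0.0554
```

Run:
```python
from h import *
fm(); snap('wrist','w5.png');snap('top','top5.png');snap('side','side5.png')
w=cv2.imread('pics/w5.png');b=cv2.imread('pics/top5.png')[100:200,200:370];s=cv2.imread('pics/side5.png')[120:300,220:420]
cv2.imwrite('pics/c5.png',np.hstack([np.vstack([cv2.resize(w,(400,300)),cv2.resize(b,(400,235),interpolation=cv2.INTER_CUBIC)]),cv2.resize(s,(400,535))]))
```

```text
t26.65 [613.1 -75.8   9.1] yaw -4.39 z [ 0. -0. -1.] F [0.35 0.54 0.06] M [-0.001 -0.002 -0.051] w 55.4
tool F [ 0.57  0.31 -0.06] r 148.7 post ang off -0.30 M post (no wrist moment) 0.045 Mz -0.051 tip N -0.03
```

View pics/c5.png

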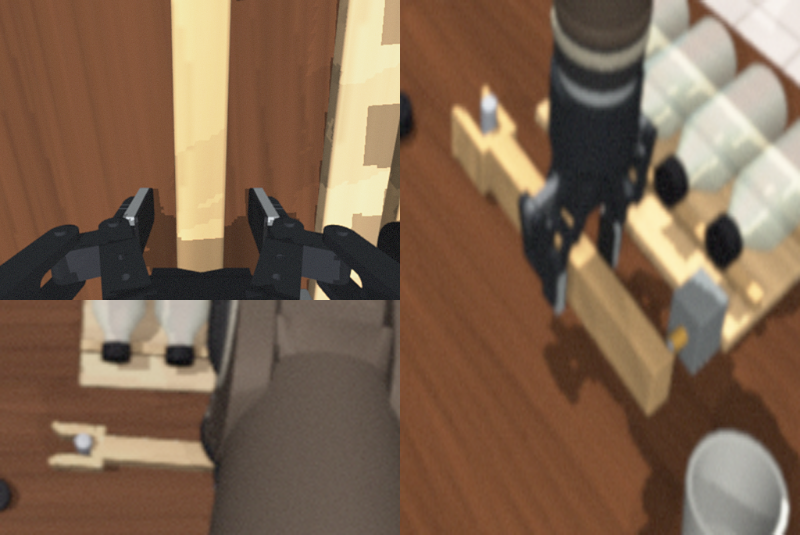

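Released: forces are near zero, the rail lies flat at the plunger, the post is in the fork, and the fingers are clear on both sides. I'll lift straight up and check.

>>> move_arm([
  [[0, 0, -4], [0, 0, 0], -0.3],
  [[0, 0, -8], [0, 0, 0], -0.3],
  [[0, 0, -14], [0, 0, 0], -0.3],
  [[0, 0, -20], [0, 0, 0], -0.3],
  [[0, 0, -25], [0, 0, 0], -0.3],
  [[0, 0, -30], [0, 0, 0], -0.3],
  [[0, 0, -30], [0, 0, 0], -0.3],
  [[0, 0, -20], [0, 0, 0], -0.3],
  [[0, 0, -10], [0, 0, 0], -0.3],
  [[0, 0, 0], [0, 0, 0], -0.3],
])

```text
time: 28.05
ee_pos: [0.6135, -0.0759, 0.171]
ee_rot: [[0.077, 0.997, 0.002], [0.997, -0.077, -0.0], [-0.0, 0.002, -1.0]]
ft_force: [0.0, -1.1, 0.0]
gripper_width: 0.0556
```

>>> move_arm([
  [[-10, -20, -10], [0, 0, 0], -0.3],
  [[-15, -40, -10], [0, 0, 0], -0.3],
  [[-15, -40, 0], [0, 0, 0], -0.3],
  [[-15, -40, 0], [0, 0, 0], -0.3],
  [[-10, -40, 0], [0, 0, 0], -0.3],
  [[-5, -30, 0], [0, 0, 0], -0.3],
  [[0, -15, 0], [0, 0, 0], -0.3],
  [[0, 0, 0], [0, 0, 0], -0.3],
  [[0, 0, 0], [0, 0, 0], -0.3],
  [[0, 0, 0], [0, 0, 0], -0.3],
])

```text
time: 29.3
ee_pos: [0.3843, -0.1284, 0.1898]
ee_rot: [[0.076, 0.997, -0.0], [0.997, -0.076, 0.0], [0.0, -0.0, -1.0]]
ft_force: [0.2, 0.5, 0.1]
gripper_width: 0.0558
```

Run:
```python
from h import *
st(); snap('top','top6.png');snap('side','side6.png')
b=cv2.imread('pics/top6.png')[110:260,185:410];s=cv2.imread('pics/side6.png')[120:380,200:420]
cv2.imwrite('pics/c6.png',np.hstack([cv2.resize(b,(495,330),interpolation=cv2.INTER_CUBIC),cv2.resize(s,(280,330))]))
b=cv2.imread('pics/top6.png')[110:200,200:335]
cv2.imwrite('pics/c7.png',cv2.resize(b,None,fx=5.5,fy=5.5,interpolation=cv2.INTER_CUBIC))
```

```text
t29.30 [ 384.3 -128.4  189.8] yaw -4.35 z [-3.e-04  2.e-04 -1.e+00] F [0.17 0.48 0.1 ] M [-0.011 -0.028 -0.03 ] w 55.8
```

View pics/c6.png

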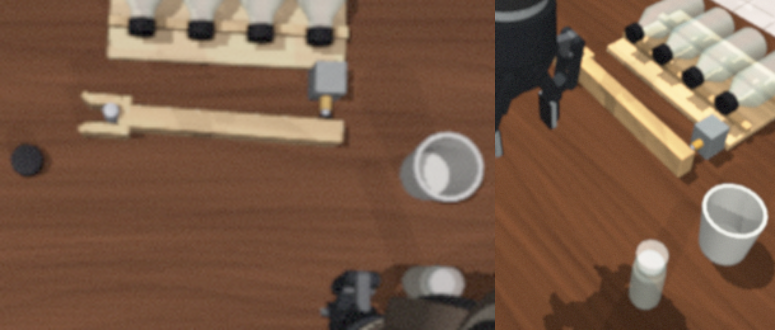

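View pics/c7.png

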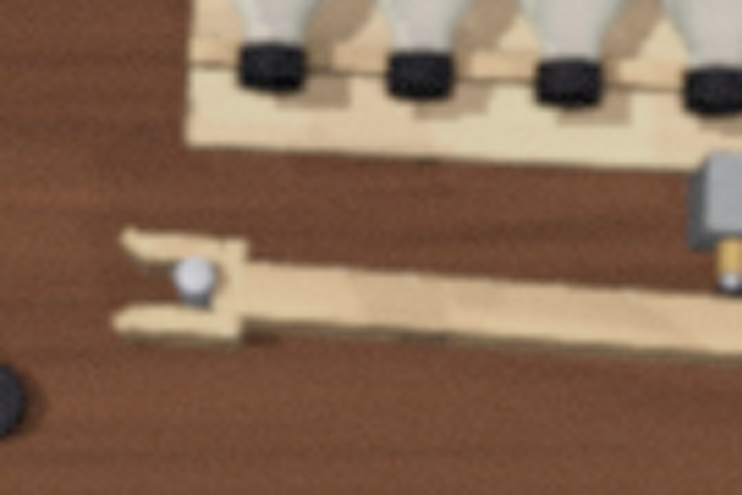

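Top view: post (195,278) sits against the slot bottom (~215), the rail's back edge meets the plunger at (730,290), and the cup, vial and cap are undisturbed. I'll check the plunger contact from close above it.

Run:
```python
from h import *
plan([.640,-.205,.12],-4.35,8,-.3)
```

```text
[[[-7.1, 32.6, 8.7], [0, 0, -0.0], -0.3], [[-7.1, 32.6, 8.7], [0, 0, -0.0], -0.3], [[-7.1, 32.6, 8.7], [0, 0, -0.0], -0.3], [[-7.1, 32.6, 8.7], [0, 0, -0.0], -0.3], [[-7.1, 32.6, 8.7], [0, 0, -0.0], -0.3], [[-7.1, 32.6, 8.7], [0, 0, -0.0], -0.3], [[-7.1, 32.6, 8.7], [0, 0, -0.0], -0.3], [[-7.1, 32.6, 8.7], [0, 0, -0.0], -0.3]]
```

>>> move_arm([
  [[-7, 32.5, 0], [0, 0, 0], -0.3],
  [[-7, 32.5, 0], [0, 0, 0], -0.3],
  [[-7, 32.5, 5], [0, 0, 0], -0.3],
  [[-7, 32.5, 10], [0, 0, 0], -0.3],
  [[-7, 32.5, 15], [0, 0, 0], -0.3],
  [[-7, 32.5, 15], [0, 0, 0], -0.3],
  [[-7, 32.5, 15], [0, 0, 0], -0.3],
  [[-7, 32.5, 10], [0, 0, 0], -0.3],
  [[0, 0, 0], [0, 0, 0], -0.3],
  [[0, 0, 0], [0, 0, 0], -0.3],
])

```text
time: 30.65
ee_pos: [0.6381, -0.2039, 0.1196]
ee_rot: [[0.076, 0.997, -0.001], [0.997, -0.076, 0.0], [0.0, -0.001, -1.0]]
ft_force: [-1.3, -0.7, 0.6]
gripper_width: 0.0555
```

Run:
```python
from h import *
st(); i,p=snap('wrist','w8.png'); c=proj(i,[.617,-.165,.022]).round().astype(int); print(c)
x0=max(0,min(512-140,c[0]-70));y0=max(0,min(384-105,c[1]-52));print(x0,y0)
cv2.imwrite('pics/c8.png',cv2.resize(cv2.imread('pics/w8.png')[y0:y0+105,x0:x0+140],None,fx=5,fy=5,interpolation=cv2.INTER_CUBIC))
```

```text
t30.65 [ 638.1 -203.9  119.6] yaw -4.38 z [-1.1e-03  4.0e-04 -1.0e+00] F [-1.34 -0.69  0.58] M [0.051 0.05  0.007] w 55.5
[224 153]
154 101
```

View pics/c8.png

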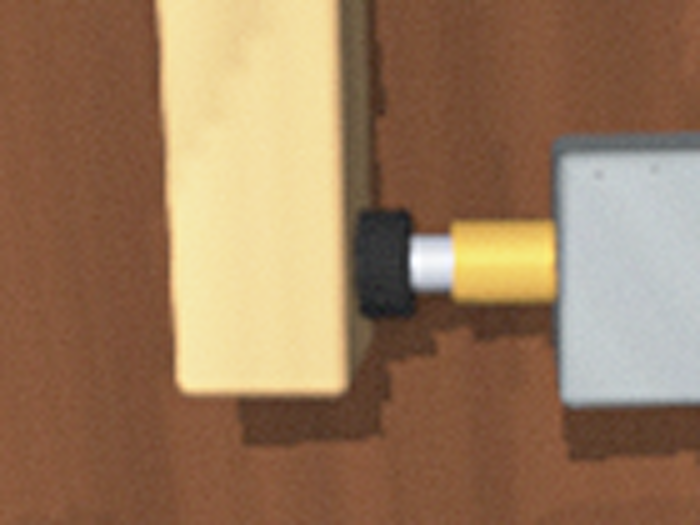

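The rubber tip (column 358) meets the rail's side face right at mid-height (side strip from column 345 to 378), so it is in contact. I'll hand the job in.

Run:
```python
from h import *
env.job_done(); st()
```

```text
the job is handed in; nothing more can be done
the job is handed in; nothing more can be done
```

The rail is closed against the sprung stop, still hooked on the post, released and lying flat. I handed the job in at about 31 s of the 64 s allowed.

- **Hooking:** I gripped the rail 150 mm from the fork and hooked it with the rail about 26° open. It went home with a 5.3 N push along the rail, and the picture showed the post against the bottom of the slot.
- **Swing and press:** I swung it about the post and felt first contact with the stop about 2° short of in line. The force at the stop, worked out from the wrist force and moment, was about 5.6 N, held for a little over a second.
- **Release:** I eased off before letting go, then lifted straight up.

**Last checks**
- **Seat and stop:** The post is in the seat, and the close-up shows the rubber tip touching the rail's side.
- **Other objects:** The cup, vial and cap look unmoved by eye; I did not measure them.
- **Clear of everything:** The gripper was about 12 cm up and touching nothing.

**Less certain**
- **Easing off:** The force estimate wandered between about 0 and 4.5 N because of friction with the table and at the grip. The rail may have left the stop for a moment before I nudged it back to about 3 N and released it.
- **Seat depth:** It also slipped about 0.4 mm along its length during this and mostly came back, ending about 0.2 mm from home.

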